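# Secure an instrument cassette in its wash carrier

## Task

Make the cassette ready for the washer, working with the fingertips only: push it along its carrier until it is fully home against the end stop, then fold the hold-down flap over it, press the flap flat and push it by its green rib so that its free edge is tucked well beneath the retaining lip and stays there by itself. Nothing is to be picked up: the cassette stays down on the carrier's floor, and the things standing around are left as they are.

Things in the scene. Friction and masses are not known exactly. Their poses are not given: they have to be found in the camera images.
- carrier: steel wash carrier, 162 (x) x 230 (y) mm, fixed, does not slip. Origin on the worktop under its middle; x runs from the lip side to the hinge side, y along the channel from its open mouth (y = -115) to the end stop (face at y = 100), z up. Cassette floor at z = 10; rails 14 high keep the cassette at x = 0 within 2. Lip and flap stand on the mouth half, y -105 to -9, middle y = -57
- lip (a point): retaining lip along y on the carrier's -x side: middle of the lip's underside, at x = -72.5, y = -57, z = 53 mm in the carrier frame. The lip is the inward-turned top of a web at x = -77, 96 long, 2 thick; toward the flap it flares upward and ends at x = -61, z = 58 (its top). Fixed to the carrier; point axes as the carrier's
- cassette: closed perforated steel cassette, 190 long (y), 67 wide plus an 8 mm tab at -x, 30 high, 0.4 to 0.9 kg, loose in the channel, its -y end too far out by 20 to 45 mm at the start. Origin: middle of its underside, axes as the carrier's. Fully home (touching the end stop) its origin is at y = 5, z = 10 mm in the carrier frame and its pushed -y end at y = -90
- flap (a joint): hold-down flap's angle, rad: 0 flat over the cassette, 1.57 upright, 1.85 leaning back (starts at 1.62 to 1.82, away from the lip). Slotted steel plate, 118 mm from pin to free edge, 86 wide, 2 thick, 0.14 kg. Stiffish hinge (0.03 N m); well past upright it drops. A sprung blue bar under it meets the cassette lid: let go, it rests near 0.09 rad; 5 to 7 N near the rib press it flat on a stop
- flap_ear (a point): middle of the lower edge of the ear, a plate 58 wide and 20 deep bent down from the flap's mouth-side edge (y = -99 mm in the carrier frame), 60 mm from the pin. Folded, it comes down just outside the cassette's end and keeps it in; if the cassette is not home, the ear lands on the cassette and the flap cannot lie flat
- slot_pin (a joint): position of the hinge pin, and of the whole flap with it, in its slots, m: 0 = back (start; pin along y at x = 60, z = 49 mm in the carrier frame), 0.012 = fully toward the lip (x = 48). It stays where it is left; takes about 2 N to move, some 6 N with the flap pressed down. Slid forward before the flap is down, the edge lands on top of the lip
- flap_edge (a point): middle of the flap's free edge: centre of its 5 mm round hem, 115.5 mm from the pin. Flat: x = -55.5 mm (pin back; edge 3 short of the lip) or -67.5 (tucked, edge 9 beneath the lip), y = -57, z = 49 in the carrier frame. Resting on the blue bar it stands about 10 mm above flat, too high for the lip, so the flap must be held flat while it is slid
- thumb_rib (a point): middle of the crest of the green thumb rib on the flap's outer face (its top when folded): a bar 52 mm long (y), 4 thick, 12.5 high above the plate's surface, 96 mm from the pin. A fingertip behind it (on the pin's side), pressing on the plate, pushes the flap toward the lip, -x of the carrier. Between rib and pin the plate is clear and flat
- bottle_oil: bystander, loose: cream bottle with a red cap, 94 tall, 39 across (mm); origin at the middle of its underside; not to be disturbed
- bottle_ph: bystander, loose: white bottle with a green cap, 82 tall, 36 across (mm); origin at the middle of its underside; not to be disturbed
- timer: bystander, loose: red and white wind-up timer, 62 across, 40 tall (mm); origin at the middle of its underside; not to be disturbed
- dosing_cup: bystander, loose: small white cup, 55 across and tall (mm); origin at the middle of its underside; not to be disturbed
- bur_block: bystander, loose: blue bur block, 34x75x40 (mm); origin at the middle of its underside; not to be disturbed
- tweezers_a: bystander, loose: steel tweezers lying flat, 149 long, beside the lip of the carrier (mm); origin at the middle of its underside; not to be disturbed
- scrub_brush: bystander, loose: green hand brush lying flat, 176 long (mm); origin at the middle of its underside; not to be disturbed

How it is judged:
On the way, in this order (a step that is already met when the one before it is completed fails the run):
1. the cassette is home against the end stop (within 4 mm) while the flap is still up (y of cassette in the frame of carrier above 0.001 m and value of joint flap above 0.8 rad), for 0.2 s.
2. the flap is folded over the cassette (below 0.2 rad) (value of joint flap below 0.2 rad), for 0.1 s.
At the end, for the whole second after the job is handed in: the cassette stands flat on the carrier's floor within 4 mm of the end stop, at rest, and the flap's free edge is beneath the lip: the centre of its hem at x below -62.5 mm (at least 4 mm of the edge under the lip) and z below 52.5 mm in the carrier frame (y of cassette in the frame of carrier above 0.001 m and x of flap_edge in the frame of carrier below -0.0625 m and z of flap_edge in the frame of carrier below 0.0525 m and z of cassette in the frame of carrier below 0.014 m and angle between cassette's own z axis and vertical below 0.05 rad and linear speed of cassette below 0.02 m/s and velocity of joint flap below 0.1 rad/s); the robot touches nothing.
It fails at once if the cassette is lifted (more than 12 mm off the carrier's floor), tipped or pulled out of the channel (z of cassette in the frame of carrier above 0.022 m or angle between cassette's own z axis and vertical above 0.2 rad or y of cassette in the frame of carrier below -0.07 m).
It fails at once if a bystander is moved more than 30 mm or tipped over (distance of any of bottle_oil, bottle_ph, timer, dosing_cup, bur_block, tweezers_a, scrub_brush from where it was at the start of the episode above 0.03 m or angle between any of bottle_oil, bottle_ph, timer, dosing_cup, bur_block, tweezers_a, scrub_brush's own z axis and vertical above 0.5 rad).
It also fails if it takes over 48 s, if anything falls off the work surface, if the arm or the gripper's body presses on something with over 40 N, if the wrist force passes 120 N, or if a joint passes its speed limit or range.

## Robot

A 6-joint arm with a two-finger parallel gripper is mounted at the origin on a cart in front of the work surface, level with it; the furniture and walls round the work are solid. World frame = base frame: x ahead of the robot, y to its left, z up, the work surface at z = 0. Lengths are in m, angles in rad, forces in N, time in s.
With the tool pointing down it reaches from about 0.25 to 0.8 m from the base axis. Payload 8.5 kg.
Tool frame: the origin (TCP) lies between the finger pads; the fingertips stand ahead of it and the grasp point (between the pads) is the TCP (env.tip_reach is the z of the fingertips in the tool frame, in m); z points along the fingers, y is the line along which they close (so a half turn about z gives the same grasp; the last joint's range is limited). The gripper opens to 85 mm and grips with 20 to 120 N. Pads are 22 mm wide; open, the fingers measure 114 mm over their backs; the gripper's body (76 mm by 85 mm) begins 54 mm behind the grasp point. The pads swing forward as they close: fully open they stand 13 mm farther back than shut.
Start: joints at [-1.216, 0.238, -0.013, 1.319, 0, 1.571], TCP at [0.182, -0.492, 0.25] pointing down, gripper open.
Joint ranges: [-2.66, 2.66], [-1.03, 1.9], [-1.14, 1.46], [-1.82, 2.27], [-1.45, 1.34], [-3.14, 3.14]. Speed limits (rad/s): [2.22, 2.22, 2.79, 3.14, 3.14, 3.14].

## Interface

Orientations are given as a 3x3 rotation matrix whose columns are the frame's x, y, z axes.
In Python, from cell import monitor, viewer, workorder, regions_of, env gives the robot as it stands. The module is installed in compiled form; this text tells all that it offers.
- The arm moves only by the tool apply_moves, never from a script. Its argument "plan" is a list of rows, each a list of 3 entries, a list of its own where there are three numbers: the shift along the tool's x, y, z in units of 150 mm (1.0 is 150 mm), then the turn, a rotation vector about the tool's x, y, z in units of 90 degrees (1.0 is 90 degrees), then the closure, from 0 (fully open) to 1 (shut). A call has 1 to 5 rows; each row is the pose to reach, as a shift and turn from the pose commanded when the call began, along the tool's axes at that moment; what a row does not reach only later rows make up. A row lasts 1/8 s, in which the tool goes at most 62.5 mm and 10.7 degrees, less where a joint would pass 70% of its speed; a pose out of reach is approached as far as the arm can. A call with a number of a shift or a turn outside -1 to 1 is refused whole. A call with a gripper value outside its range is refused whole. The fingers move at their own pace and stop on an object; "squeeze" is the grip in N (left out, the last holds). Time passes only in rows, so rows that repeat a pose let the fingers close. It gives the time, the measured TCP pose, the force, the opening and the grip force at its end, in the units of the state.
- monitor.observe(): the state, without advancing time (a new reading comes with each control period).
- viewer.get_image(name): name is "scene" or "top" or "wrist"; returns the picture (420x560x3 uint8, red, green, blue); there is no depth.
- viewer.calibration(name): a dict with "mtx" (3x3 intrinsics, pixels), "R" (3x3) and "t" (3): a world point X has camera coordinates R X + t; the wrist camera has in their place "hand_eye" (4x4, takes a point from camera to tool coordinates, whose origin is the TCP and whose axes are the flange's). Camera axes: x right, y down, z forward; pixel columns grow to the right and rows downward; lengths in m; the calibration is good to about 2 mm. A picture is of the moment at which its call begins: read the wrist's pose just before it. calibration takes no time and is no camera call.
- workorder.finish_job(): hands the job in; it is judged then, once.
Trained networks look in the newest picture that a camera, given by its name, has taken for a name from the list of things; names that differ only in an ending like _2 or _b are one class to them, and where a whole thing is asked for, a point or a joint stands for the part that bears it (a point fixed in the world has none). Each returns a list of dicts, best first, with "confidence" (0 to 1); they miss things now and then, are a little off and sometimes report something else, mostly with a low value. They report only what shows in the picture. A call takes as long as a camera call.
- regions_of(query, camera): "mask" (420x560 bool, what is visible of it) and "position" ([column, row] in pixels, amid what is visible of it).
The state is a dict: "t": time; "joint_pos": joint angles; "dq": joint speeds; "tau": joint torques, N m; "ee_pos": TCP position; "tcp_rot": TCP orientation; "contact_force": force on the tool from outside, world axes, zero at the start; "torque": the same for the moment, N m; "grip_width": finger opening in m; "gripper_force": force on a finger pad.
Only numpy, scipy, OpenCV 4.12 (cv2) and the standard library are available. Lean on these libraries where they do the work, as an engineer would, in place of code of your own. Each camera call takes 0.05 s, during which the arm holds its last target. There are 200 camera calls.

## Working session

There is one attempt and no reset: what is moved stays moved. The work goes in short steps, Python scripts to look and compute and a tool call to move; the robot and the scene stay as the last step left them, time stands still between calls to the robot, and variables do not carry over. Pictures are saved under pics/ and viewed, at most 10 in all, crops included, and the job is handed in when it is done.

Besides the shell and the picture viewer there is one more tool, called after "Emit:" as name(argument=value, ...), one argument or row to a line, values as JSON. apply_moves: Moves the arm, as the interface text tells. Its arguments: {"type":"object","properties":{"plan":{"type":"array"},"squeeze":{"type":"number"}},"required":["plan"]}

```bash
mkdir -p pics
python3 - <<'E'
from cell import monitor, viewer, env
import cv2,numpy as np
s=monitor.observe();print(s['ee_pos'],s['tcp_rot'],env.tip_reach)
for n in ['scene','top']:
    im=viewer.get_image(n);cv2.imwrite(f'pics/{n}0.png',cv2.resize(im[:,:,::-1],(800,600)))
    c=viewer.calibration(n);print(n,c)
print(viewer.calibration('wrist'))
E
```

```text
[ 0.1822515  -0.49195523  0.24967291] [[ 9.37725263e-01  3.47377467e-01 -4.77174800e-04]
 [ 3.47377794e-01 -9.37724312e-01  1.33516724e-03]
 [ 1.63486016e-05 -1.41777998e-03 -9.99998995e-01]] 0.019
scene {'mtx': array([[475.88927406,   0.        , 279.58039078],
       [  0.        , 475.88927406, 210.15848702],
       [  0.        ,   0.        ,   1.        ]]), 'R': array([[-0.87943572, -0.47599241, -0.00490354],
       [-0.25963459,  0.48827967, -0.83317036],
       [ 0.39897706, -0.73144664, -0.55299467]]), 't': array([0.38923718, 0.22885321, 0.91189659])}
top {'mtx': array([[404.34223388,   0.        , 279.61966448],
       [  0.        , 404.34223388, 216.56869558],
       [  0.        ,   0.        ,   1.        ]]), 'R': array([[-0.00239466, -0.99995262, -0.00943473],
       [-0.99026886,  0.00368408, -0.13911872],
       [ 0.13914689,  0.00900978, -0.99023076]]), 't': array([-0.10231309,  0.49989083,  1.10871708])}
{'mtx': array([[291.14139408,   0.        , 275.12352808],
       [  0.        , 291.14139408, 204.63892502],
       [  0.        ,   0.        ,   1.        ]]), 'hand_eye': array([[-5.70750444e-04, -9.44895833e-01, -3.27370645e-01,
         8.50547991e-02],
       [ 9.99999361e-01, -8.58857023e-04,  7.35497658e-04,
        -8.36758366e-04],
       [-9.76133250e-04, -3.27370016e-01,  9.44895719e-01,
        -1.23891804e-01],
       [ 0.00000000e+00,  0.00000000e+00,  0.00000000e+00,
         1.00000000e+00]])}
```

View pics/scene0.png

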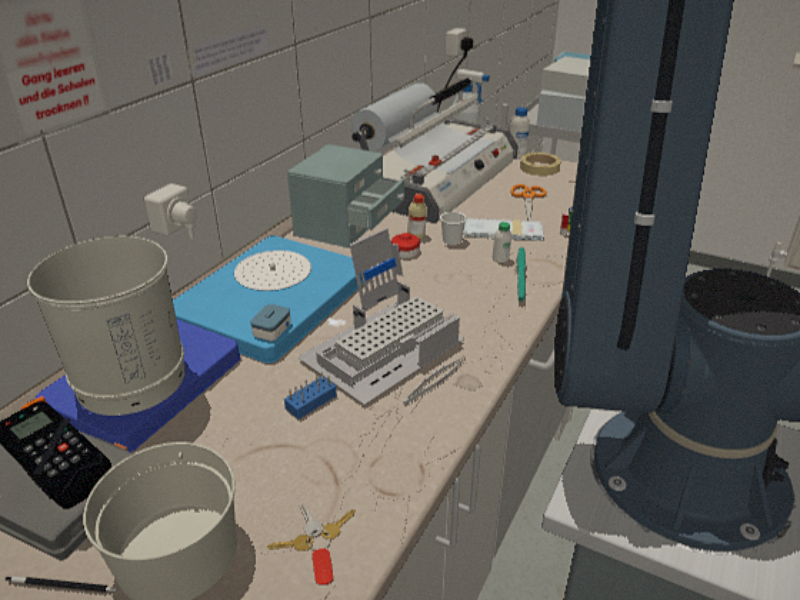

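View pics/top0.png

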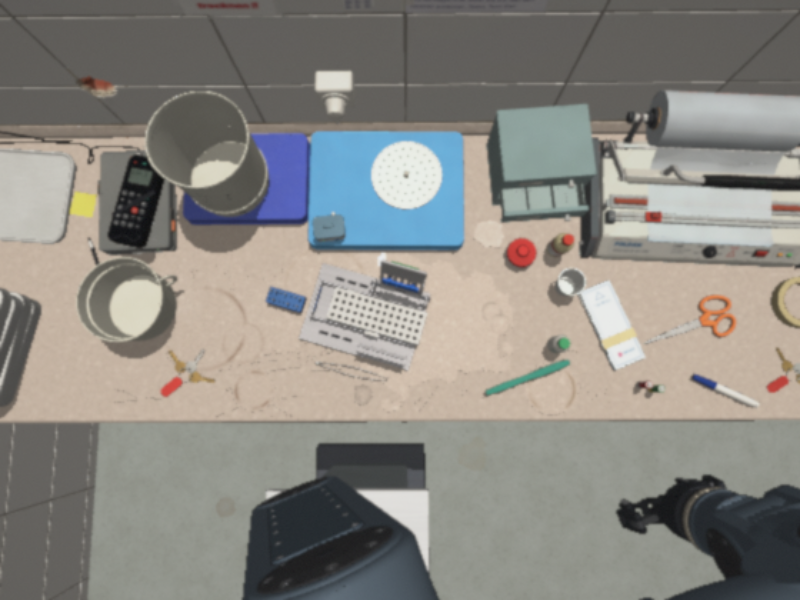

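The top view shows the carrier around px (367,315) of 800x600. Its channel mouth is on the right (-y world) with the flap upright at (403,278), and the end stop is on the left. The scene view agrees, with the lip nearest the robot.

```bash
cat > h.py <<'E'
from cell import monitor, viewer, regions_of, env
import cv2,numpy as np
from scipy.optimize import least_squares
def cam(n,s=None):
    c=viewer.calibration(n)
    if n!='wrist': return c['mtx'],c['R'],c['t']
    T=np.eye(4);T[:3,:3]=s['tcp_rot'];T[:3,3]=s['ee_pos']
    M=np.linalg.inv(T@c['hand_eye']);return c['mtx'],M[:3,:3],M[:3,3]
def proj(X,k):
    p=(np.atleast_2d(X)@k[1].T+k[2])@k[0].T;return p[:,:2]/p[:,2:]
def ray(uv,k,z):
    d=k[1].T@np.linalg.solve(k[0],[*uv,1]);o=-k[1].T@k[2];return o+d*(z-o[2])/d[2]
def C2W(P,X):  # P=(x,y,yaw)
    c,s=np.cos(P[2]),np.sin(P[2]);X=np.atleast_2d(X)
    return np.c_[P[0]+c*X[:,0]-s*X[:,1],P[1]+s*X[:,0]+c*X[:,1],X[:,2]]
E
python3 - <<'E'
from h import *
k=cam('top')
pts=np.array([[323,265],[430,295],[302,342],[408,368]])*.7
W=np.array([ray(p,k,0.005) for p in pts]);print(W.round(3),W.mean(0))
print(np.linalg.norm(W[0]-W[1]),np.linalg.norm(W[0]-W[2]))
for q in ['carrier','cassette','flap','thumb_rib','flap_ear']:
    viewer.get_image('top')
    for r in regions_of(q,'top')[:2]:
        m=r['mask'];b=cv2.minAreaRect(np.argwhere(m)[:,::-1].astype(np.float32));print(q,round(r['confidence'],2),r['position'],m.sum(),cv2.boxPoints(b).round(1).tolist())
for q in ['timer','bottle_oil','bottle_ph','dosing_cup','bur_block','tweezers_a','scrub_brush']:
    for r in regions_of(q,'top')[:1]: print(q,round(r['confidence'],2),ray(r['position'],k,.03).round(3))
E
```

```text
[[ 0.596  0.053  0.005]
 [ 0.533 -0.166  0.005]
 [ 0.438  0.093  0.005]
 [ 0.385 -0.12   0.005]] [ 0.48815985 -0.03490941  0.005     ]
0.22818198424346423 0.1633757227926316
carrier 0.66 [257.5, 205.2] 3171 [[209.1999969482422, 237.0], [229.3000030517578, 169.5], [305.29998779296875, 192.10000610351562], [285.29998779296875, 259.6000061035156]]
carrier 0.23 [283.4, 194.1] 619 [[261.1000061035156, 199.3000030517578], [266.79998779296875, 180.1999969482422], [299.79998779296875, 190.10000610351562], [294.0, 209.1999969482422]]
cassette 0.74 [261.8, 220.9] 1730 [[226.1999969482422, 225.0], [234.3000030517578, 198.39999389648438], [300.29998779296875, 218.5], [292.20001220703125, 245.10000610351562]]
flap 0.88 [283.3, 191.9] 664 [[260.6000061035156, 199.8000030517578], [266.79998779296875, 179.0], [300.1000061035156, 189.0], [293.8999938964844, 209.8000030517578]]
flap 0.67 [197.6, 207.4] 321 [[185.39999389648438, 211.3000030517578], [188.89999389648438, 199.6999969482422], [214.89999389648438, 207.6999969482422], [211.39999389648438, 219.3000030517578]]
thumb_rib 0.63 [281.0, 194.7] 620 [[261.8999938964844, 201.3000030517578], [266.79998779296875, 180.8000030517578], [299.5, 188.60000610351562], [294.6000061035156, 209.10000610351562]]
flap_ear 0.97 [283.0, 193.0] 643 [[261.70001220703125, 201.1999969482422], [266.8999938964844, 180.5], [299.3999938964844, 188.60000610351562], [294.20001220703125, 209.3000030517578]]
timer 0.79 [ 0.614 -0.348  0.03 ]
bottle_oil 0.78 [ 0.631 -0.432  0.03 ]
bottle_ph 0.64 [ 0.53  -0.041  0.03 ]
dosing_cup 0.72 [ 0.559 -0.442  0.03 ]
bur_block 0.57 [0.53  0.126 0.03 ]
```

Emit:
apply_moves(
  plan=[
    [[0.8, -0.7, 0], [0, 0, -0.55], 1],
    [[0.8, -0.7, 0], [0, 0, -0.55], 1],
    [[0.8, -0.7, 0], [0, 0, -0.55], 1],
    [[0.8, -0.7, 0], [0, 0, -0.55], 1],
    [[0.8, -0.7, 0], [0, 0, -0.55], 1],
  ],
)

```text
t: 1.58
ee_pos: [0.2588, -0.3516, 0.2505]
tcp_rot: [[0.339, 0.941, 0.0], [0.941, -0.339, -0.0], [-0.0, 0.0, -1.0]]
contact_force: [-1.2, 0.4, 0.5]
grip_width: 0.0
gripper_force: 0.0
```

Emit:
apply_moves(
  plan=[
    [[1.0, 0.16, 0], [0, 0, -0.55], 1],
    [[1.0, 0.16, 0], [0, 0, -0.55], 1],
    [[1.0, 0.16, 0], [0, 0, -0.55], 1],
    [[1.0, 0.16, 0], [0, 0, -0.55], 1],
    [[1.0, 0.16, 0], [0, 0, -0.55], 1],
  ],
)

```text
t: 2.2
ee_pos: [0.3329, -0.2191, 0.2504]
tcp_rot: [[-0.495, 0.869, 0.0], [0.869, 0.495, -0.0], [-0.0, 0.0, -1.0]]
contact_force: [0.7, -0.6, 0.0]
grip_width: 0.0002
gripper_force: 0.0
```

Emit:
apply_moves(
  plan=[
    [[0.56, 0.91, 0], [0, 0, -0.51], 1],
    [[0.56, 0.91, 0], [0, 0, -0.51], 1],
    [[0.56, 0.91, 0], [0, 0, -0.51], 1],
    [[0.56, 0.91, 0], [0, 0, -0.51], 1],
    [[0.56, 0.91, 0], [0, 0, -0.51], 1],
  ],
)

```text
t: 2.82
ee_pos: [0.4107, -0.0789, 0.2503]
tcp_rot: [[-0.968, 0.25, -0.0], [0.25, 0.968, 0.0], [0.0, 0.0, -1.0]]
contact_force: [0.5, 0.2, -0.3]
grip_width: 0.0002
gripper_force: 0.0
```

Run:
```python
from h import *
s=monitor.observe();print(s['t'],s['ee_pos'],s['tcp_rot'].round(3) if hasattr(s['tcp_rot'],'round') else s['tcp_rot'],s['joint_pos'],s['contact_force'])
im=viewer.get_image('wrist');cv2.imwrite('pics/w1raw.png',im[:,:,::-1])
cv2.imwrite('pics/w1.png',cv2.resize(im[:,:,::-1],(800,600),interpolation=cv2.INTER_CUBIC))
np.savez('w1.npz',p=s['ee_pos'],R=s['tcp_rot'])
```

```text
2.825 [ 0.41072122 -0.07885193  0.25027674] [[-0.968  0.25  -0.   ]
 [ 0.25   0.968  0.   ]
 [ 0.     0.    -1.   ]] [-1.89703062e-01  5.52010656e-02 -2.35867344e-01  1.27988845e+00
  3.90578801e-05  6.28736901e-02] [ 0.5005675   0.23593497 -0.335329  ]
```

View pics/w1.png

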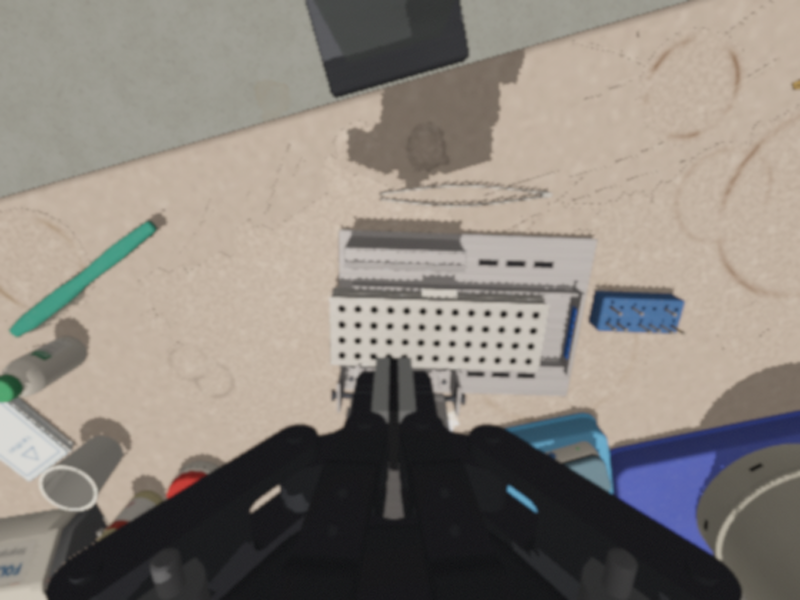

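Run:
```python
from h import *
d=np.load('w1.npz');k=cam('wrist',dict(ee_pos=d['p'],tcp_rot=d['R']))
uv=np.array([[593,237],[342,228],[570,394],[333,296],[330,365],[547,303],[541,370],[345,267],[466,268],[333,395],[463,399]])*.7
def M(q):
    c=q[3]; X=np.array([[-81,115,5],[-81,-115,5],[81,115,5],[-33.5,c-95,40],[33.5,c-95,40],[-33.5,c+95,40],[33.5,c+95,40],[-61,-105,58],[-61,-9,58],[60,-57-q[4],49],[60,-57+q[4],49]],float)
    return C2W([q[0],q[1],q[2]],X/1000)
f=lambda q:(proj(M(q),k)-uv).ravel()
r=least_squares(f,[.488,-.035,-.26,-25,50],x_scale=[.01,.01,.01,1,1],loss='soft_l1');print(r.x,np.c_[f(r.x).reshape(-1,2)].round(1).tolist())
# scene/top check
P=r.x[:3]
for n in ['top','scene']:
    print(n,(proj(M(r.x),cam(n))/.7).round().tolist())
# measurement of yaw of flap: rib mask in scene
```

```text
[ 4.94684935e-01 -3.30873154e-02 -2.85190486e-01 -2.47865601e+01
  5.89558458e+01] [[1.9, 1.2], [-1.6, 1.8], [-3.2, 0.3], [-2.4, -1.8], [0.6, -1.1], [3.4, -1.9], [-0.6, -0.4], [-0.4, 1.2], [-0.2, 3.2], [0.9, -0.4], [0.9, -0.7]]
top [[299.0, 336.0], [408.0, 368.0], [323.0, 261.0], [417.0, 345.0], [427.0, 312.0], [324.0, 318.0], [334.0, 286.0], [406.0, 356.0], [358.0, 342.0], [429.0, 298.0], [371.0, 282.0]]
scene [[364.0, 405.0], [463.0, 339.0], [296.0, 358.0], [445.0, 310.0], [417.0, 295.0], [363.0, 360.0], [335.0, 341.0], [452.0, 311.0], [412.0, 336.0], [404.0, 286.0], [355.0, 313.0]]
```

```bash
cat >> h.py <<'E'
P=np.array([.4947,-.0331,-.285])
def rel(*T,P=P):
    s=monitor.observe();R=np.array(s['tcp_rot']);p=np.array(s['ee_pos'])
    W=C2W(P,[[0,0,0],[1,0,0],[0,1,0]]);A=np.c_[W[1]-W[0],W[2]-W[0],[0,0,1]]
    print('t',s['t'],'carrier mm',((A.T@(p-W[0]))*1e3).round(1),'F carrier',(A.T@s['contact_force']).round(1),'M',np.round(s['torque'],2))
    D=A@np.diag([-1,1,-1]); 
    from scipy.spatial.transform import Rotation as Ro
    print('turn',(Ro.from_matrix(R.T@D).as_rotvec()/(np.pi/2)).round(4))
    for t in T: print(t,(R.T@(C2W(P,np.array(t)/1e3)[0]-p)/.15).round(3))
E
python3 -c "
from h import *
rel([-8,-170,200],[-8,-170,43])"
```

```text
t 2.875 carrier mm [-67.7 -67.8 250.3] F carrier [ 0.  -0.8  0.2] M [ 0.03 -0.02  0.03]
turn [0.     0.     0.0208]
[-8, -170, 200] [-0.376 -0.694  0.335]
[-8, -170, 43] [-0.376 -0.694  1.382]
```

Emit:
apply_moves(
  plan=[
    [[-0.376, -0.694, 0.335], [0, 0, 0.0208], 1],
    [[-0.376, -0.694, 0.335], [0, 0, 0.0208], 1],
    [[-0.376, -0.694, 0.85], [0, 0, 0.0208], 1],
    [[-0.376, -0.694, 1.0], [0, 0, 0.0208], 1],
    [[-0.376, -0.694, 1.0], [0, 0, 0.0208], 1],
  ],
)

```text
t: 3.5
ee_pos: [0.4365, -0.194, 0.0982]
tcp_rot: [[-0.958, 0.288, -0.005], [0.288, 0.958, 0.002], [0.006, 0.001, -1.0]]
contact_force: [-0.1, -0.2, 0.7]
grip_width: 0.0
gripper_force: 0.0
```

Emit:
apply_moves(
  plan=[
    [[0, 0, 0.38], [0, 0, 0], 1],
    [[0, 0, 0.38], [0, 0, 0], 1],
    [[0, 0.1, 0.38], [0, 0, 0], 1],
    [[0, 0.17, 0.38], [0, 0, 0], 1],
    [[0, 0.2, 0.38], [0, 0, 0], 1],
  ],
)

```text
t: 4.12
ee_pos: [0.4482, -0.165, 0.0448]
tcp_rot: [[-0.958, 0.285, 0.002], [0.285, 0.958, -0.001], [-0.002, -0.0, -1.0]]
contact_force: [1.0, -1.0, -0.3]
grip_width: 0.0004
gripper_force: 0.0
```

```bash
python3 -c "
from h import *
rel([-8,-130,43])
im=viewer.get_image('wrist');cv2.imwrite('pics/w2.png',cv2.resize(im[:,:,::-1],(800,600)))"
```

```text
t 4.125 carrier mm [  -7.5 -139.6   44.8] F carrier [ 1.2 -0.6 -0.3] M [-0.03  0.03 -0.01]
turn [-0.      0.0014 -0.0027]
[-8, -130, 43] [0.004 0.064 0.012]
```

View pics/w2.png

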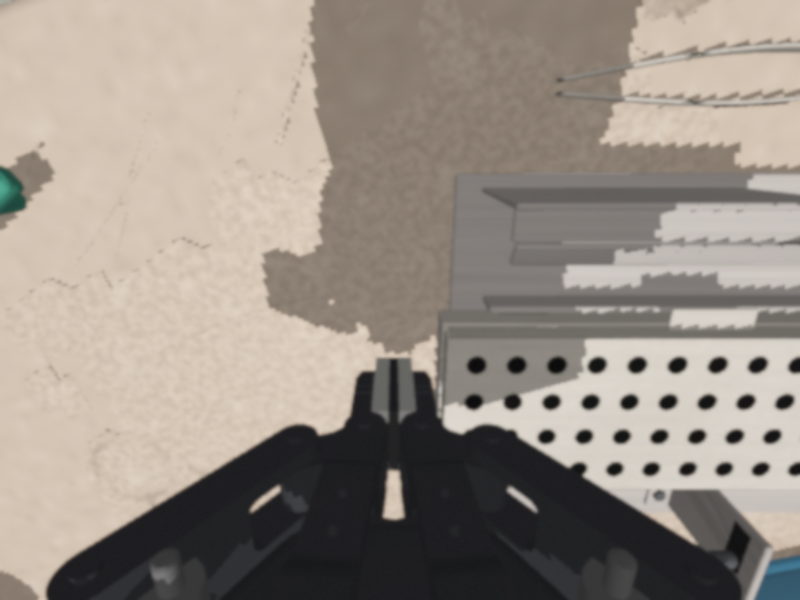

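Emit:
apply_moves(
  plan=[
    [[0, 0.05, 0.01], [0, 0, 0], 1],
    [[0, 0.09, 0.01], [0, 0, 0], 1],
    [[0, 0.13, 0.01], [0, 0, 0], 1],
    [[0, 0.16, 0.01], [0, 0, 0], 1],
    [[0, 0.19, 0.01], [0, 0, 0], 1],
  ],
)

```text
t: 4.8
ee_pos: [0.4555, -0.1399, 0.0424]
tcp_rot: [[-0.958, 0.288, 0.0], [0.288, 0.958, -0.004], [-0.001, -0.003, -1.0]]
contact_force: [-2.6, -9.6, 6.2]
grip_width: -0.0003
gripper_force: 4.9
```

Emit:
apply_moves(
  plan=[
    [[0, 0.02, 0], [0, 0, 0], 1],
    [[0, 0.03, 0], [0, 0, 0], 1],
    [[0, 0.04, 0], [0, 0, 0], 1],
    [[0, 0.04, 0], [0, 0, 0], 1],
  ],
)

```text
t: 5.3
ee_pos: [0.4572, -0.1341, 0.0424]
tcp_rot: [[-0.958, 0.288, 0.0], [0.288, 0.958, -0.003], [-0.001, -0.003, -1.0]]
contact_force: [-2.8, -6.9, 6.1]
grip_width: -0.0002
gripper_force: 4.4
```

```bash
python3 -c "
from h import *
rel([-8,-103,43])"
```

```text
t 5.3 carrier mm [  -7.6 -107.5   42.4] F carrier [-0.8 -7.5  6.1] M [-1.52  0.53  0.04]
turn [-0.002   0.0008 -0.0043]
[-8, -103, 43] [ 0.003  0.03  -0.004]
```

Emit:
apply_moves(
  plan=[
    [[0, 0.02, 0], [0, 0, 0], 1],
    [[0, 0.03, 0], [0, 0, 0], 1],
    [[0, 0.04, 0], [0, 0, 0], 1],
    [[0, 0.04, 0], [0, 0, 0], 1],
  ],
)

```text
t: 5.8
ee_pos: [0.4579, -0.1317, 0.0425]
tcp_rot: [[-0.957, 0.29, -0.002], [0.29, 0.957, -0.011], [-0.001, -0.011, -1.0]]
contact_force: [-9.0, -27.9, 7.9]
grip_width: -0.0003
gripper_force: 14.8
```

Emit:
apply_moves(
  plan=[
    [[0, 0.02, 0], [0, 0, 0], 1],
    [[0, 0.03, 0], [0, 0, 0], 1],
    [[0, 0.03, 0], [0, 0, 0], 1],
  ],
)

```text
t: 6.18
ee_pos: [0.4581, -0.1312, 0.0426]
tcp_rot: [[-0.956, 0.293, -0.004], [0.293, 0.956, -0.02], [-0.002, -0.02, -1.0]]
contact_force: [-15.3, -51.0, 9.1]
grip_width: -0.0002
gripper_force: 26.4
```

```bash
python3 -c "
from h import *
rel([-8,-103,43])"
```

```text
t 6.175 carrier mm [  -7.5 -104.4   42.6] F carrier [ -0.3 -53.2   9.1] M [-9.85  3.04 -0.01]
turn [-0.0129  0.001  -0.0076]
[-8, -103, 43] [ 0.003  0.009 -0.003]
```

Emit:
apply_moves(
  plan=[
    [[0, -0.3, 0], [0, 0, 0], 1],
    [[0, -0.4, 0], [0, 0, 0], 1],
    [[0, -0.4, -0.4], [0, 0, 0], 1],
    [[0, -0.4, -0.8], [0, 0, 0], 1],
    [[0, -0.4, -1.0], [0, 0, 0], 1],
  ],
)

```text
t: 6.8
ee_pos: [0.4438, -0.1802, 0.1949]
tcp_rot: [[-0.958, 0.287, 0.003], [0.287, 0.958, -0.001], [-0.004, 0.0, -1.0]]
contact_force: [1.2, 0.1, -0.5]
grip_width: -0.0001
gripper_force: 0.0
```

```bash
python3 -c "
from h import *
rel([-8,-150,240],[130,-150,240],[130,-57,240],[130,-57,149])
im=viewer.get_image('wrist');cv2.imwrite('pics/w3.png',cv2.resize(im[:,:,::-1],(800,600)))"
```

```text
t 6.8 carrier mm [  -7.5 -155.5  194.9] F carrier [ 1.1  0.4 -0.5] M [-0.01  0.02  0.05]
turn [ 0.      0.0022 -0.0036]
[-8, -150, 240] [ 0.002  0.037 -0.301]
[130, -150, 240] [-0.918  0.042 -0.297]
[130, -57, 240] [-0.914  0.662 -0.297]
[130, -57, 149] [-0.912  0.662  0.309]
```

View pics/w3.png

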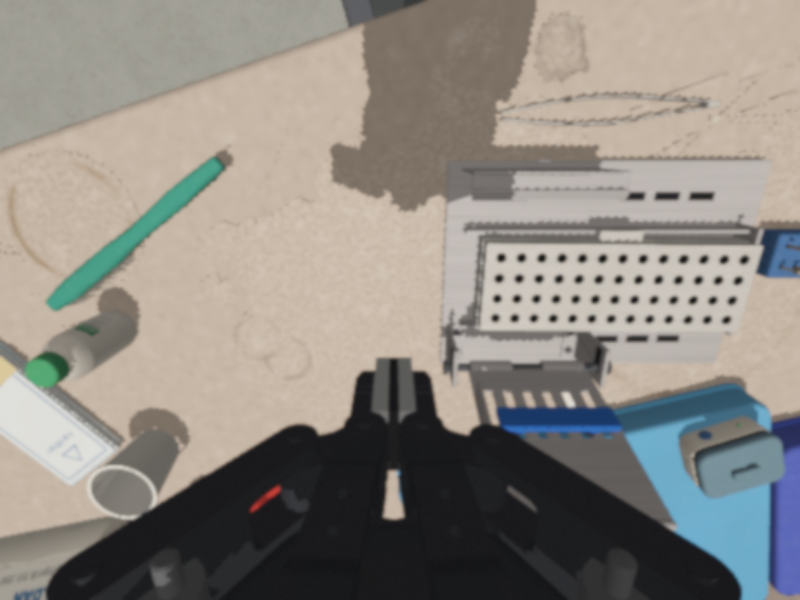

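The cassette now reaches the end stop (lid right edge near (760,245)), and the flap is still up, leaning back at (560,430).

Emit:
apply_moves(
  plan=[
    [[-0.2, 0.04, -0.3], [0, 0, 0], 1],
    [[-0.55, 0.04, -0.3], [0, 0, 0], 1],
    [[-0.92, 0.1, -0.3], [0, 0, 0], 1],
    [[-0.92, 0.5, -0.3], [0, 0, 0], 1],
    [[-0.92, 0.66, -0.3], [0, 0, 0], 1],
  ],
)

```text
t: 7.48
ee_pos: [0.6044, -0.1222, 0.2353]
tcp_rot: [[-0.958, 0.285, -0.002], [0.285, 0.958, 0.001], [0.002, 0.001, -1.0]]
contact_force: [-0.0, -0.5, -0.3]
grip_width: 0.0003
gripper_force: 0.0
```

Emit:
apply_moves(
  plan=[
    [[0, 0, 0.3], [0, 0, 0], 1],
    [[0, 0, 0.6], [0, 0, 0], 1],
    [[0, 0, 0.6], [0, 0, 0], 1],
  ],
)

```text
t: 7.85
ee_pos: [0.6011, -0.1237, 0.1434]
tcp_rot: [[-0.958, 0.286, -0.007], [0.286, 0.958, 0.002], [0.007, -0.0, -1.0]]
contact_force: [-0.6, -0.3, 0.1]
grip_width: -0.0001
gripper_force: 0.0
```

```bash
python3 -c "
from h import *
rel([100,-57,149],[60,-57,149])"
```

```text
t 7.85 carrier mm [127.6 -57.1 143.4] F carrier [-0.5 -0.4  0.1] M [-0.01  0.03  0.01]
turn [-0.0002 -0.0046 -0.0033]
[100, -57, 149] [ 0.184 -0.    -0.036]
[60, -57, 149] [ 0.451 -0.002 -0.034]
```

Emit:
apply_moves(
  plan=[
    [[0.09, 0, 0], [0, 0, 0], 1],
    [[0.18, 0, 0], [0, 0, 0], 1],
    [[0.27, 0, 0], [0, 0, 0], 1],
    [[0.36, 0, 0], [0, 0, 0], 1],
    [[0.45, 0, 0], [0, 0, 0], 1],
  ],
)

```text
t: 8.48
ee_pos: [0.5377, -0.1052, 0.1472]
tcp_rot: [[-0.958, 0.286, 0.0], [0.286, 0.958, 0.0], [-0.0, 0.0, -1.0]]
contact_force: [0.2, 0.0, 0.2]
grip_width: -0.0
gripper_force: 0.1
```

Emit:
apply_moves(
  plan=[
    [[0.09, 0, 0], [0, 0, 0], 1],
    [[0.18, 0, 0], [0, 0, 0], 1],
    [[0.27, 0, 0], [0, 0, 0], 1],
    [[0.36, 0, 0], [0, 0, 0], 1],
    [[0.42, 0, 0], [0, 0, 0], 1],
  ],
)

```text
t: 9.1
ee_pos: [0.4775, -0.0872, 0.1469]
tcp_rot: [[-0.958, 0.286, -0.0], [0.286, 0.958, 0.0], [0.0, 0.0, -1.0]]
contact_force: [-0.3, -0.1, 0.2]
grip_width: -0.0002
gripper_force: 0.0
```

```bash
python3 -c "
from h import *
rel([-8,-57,149])
im=viewer.get_image('wrist');cv2.imwrite('pics/w4.png',cv2.resize(im[:,:,::-1],(800,600)))"
```

```text
t 9.1 carrier mm [ -1.3 -56.8 146.9] F carrier [-0.2 -0.2  0.2] M [ 0.01 -0.04 -0.1 ]
turn [ 0.0001 -0.0001 -0.0035]
[-8, -57, 149] [ 0.045 -0.002 -0.014]
```

View pics/w4.png

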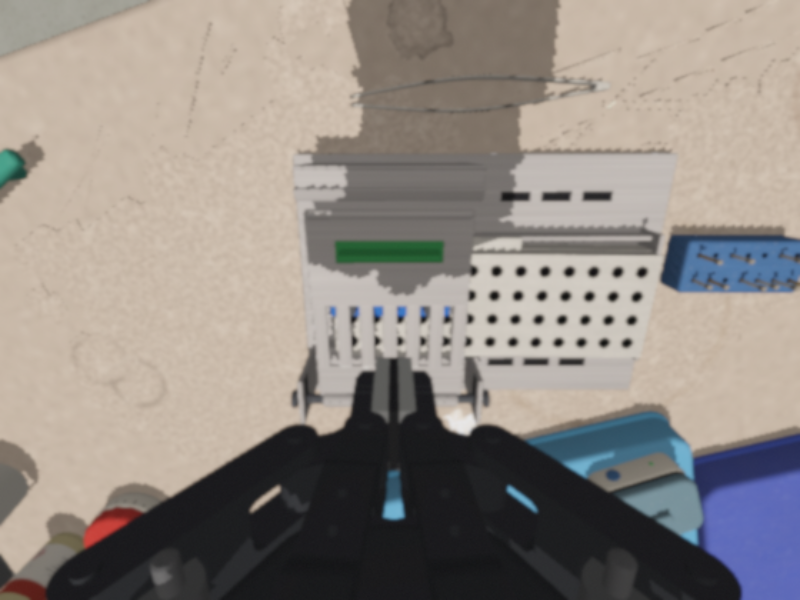

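```bash
python3 -c "
from h import *
s=monitor.observe();k=cam('wrist',s)
for uv in [(389,243),(389,251),(389,262)]:
  w=ray(np.array(uv)*.7,k,.070);c,n=np.cos(P[2]),np.sin(P[2]);d=w[:2]-P[:2];print(uv,c*d[0]+n*d[1],-n*d[0]+c*d[1])
rel([-14,-57,100],[-14,-57,78],[-14,-57,67])
"
```

```text
(389, 243) -0.04279894128232534 -0.05772488166175837
(389, 251) -0.03878212868971144 -0.05776175153557403
(389, 262) -0.03317377178573877 -0.05781323001673166
t 9.15 carrier mm [ -2.2 -56.8 146.8] F carrier [-0.8 -0.8  0.5] M [ 0.01  0.04 -0.01]
turn [ 0.     -0.0006 -0.0035]
[-14, -57, 100] [ 0.078 -0.002  0.312]
[-14, -57, 78] [ 0.078 -0.002  0.459]
[-14, -57, 67] [ 0.078 -0.002  0.532]
```

Emit:
apply_moves(
  plan=[
    [[0.08, 0, 0.2], [0, 0, 0], 1],
    [[0.08, 0, 0.4], [0, 0, 0], 1],
    [[0.08, 0, 0.47], [0, 0, 0], 1],
    [[0.08, 0, 0.51], [0, 0, 0], 1],
    [[0.08, 0, 0.53], [0, 0, 0], 1],
  ],
)

```text
t: 9.78
ee_pos: [0.4668, -0.084, 0.0678]
tcp_rot: [[-0.958, 0.286, -0.0], [0.286, 0.958, 0.0], [0.0, 0.0, -1.0]]
contact_force: [-7.3, 2.6, 16.3]
grip_width: 0.0003
gripper_force: 8.3
```

```bash
python3 -c "
from h import *
rel([-20,-57,67])
"
```

```text
t 9.775 carrier mm [-12.4 -56.7  67.8] F carrier [-7.7  0.5 16.3] M [0.36 1.38 0.01]
turn [ 0.0001 -0.0002 -0.0035]
[-20, -57, 67] [ 0.051 -0.002  0.006]
```

Emit:
apply_moves(
  plan=[
    [[0.03, 0, 0], [0, 0, 0], 1],
    [[0.05, 0, 0], [0, 0, 0], 1],
    [[0.07, 0, 0], [0, 0, 0], 1],
    [[0.09, 0, 0], [0, 0, 0], 1],
  ],
)

```text
t: 10.28
ee_pos: [0.4563, -0.0806, 0.0687]
tcp_rot: [[-0.958, 0.286, 0.005], [0.286, 0.958, -0.001], [-0.005, 0.001, -1.0]]
contact_force: [6.1, -1.9, 5.4]
grip_width: -0.0
gripper_force: 4.5
```

```bash
python3 -c "
from h import *
rel([-20,-57,67])
im=viewer.get_image('wrist');cv2.imwrite('pics/w5.png',cv2.resize(im[:,:,::-1],(800,600)))
"
```

```text
t 10.275 carrier mm [-23.5 -56.4  68.7] F carrier [ 6.4 -0.1  5.4] M [-0.42 -1.29  0.01]
turn [ 0.0003  0.0032 -0.0035]
[-20, -57, 67] [-0.023 -0.004  0.011]
```

View pics/w5.png

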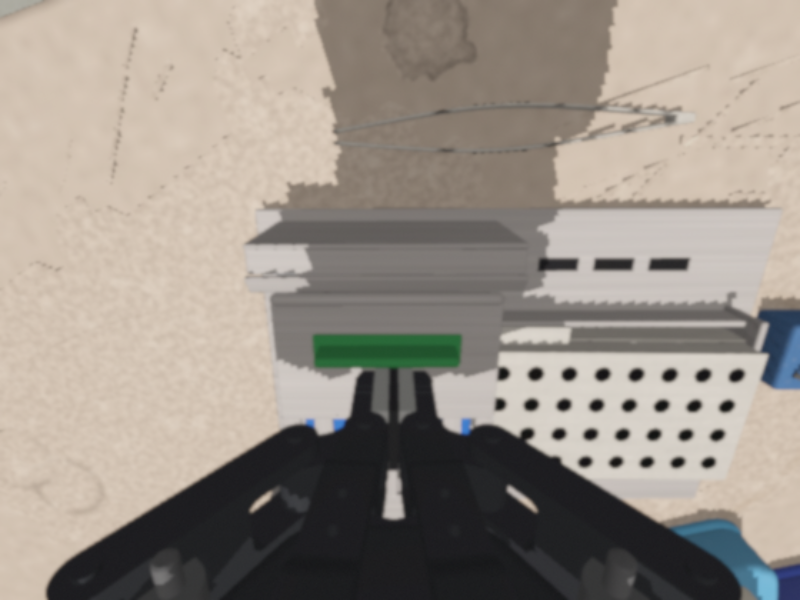

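Emit:
apply_moves(
  plan=[
    [[0, 0, 0.015], [0, 0, 0], 1],
    [[0, 0, 0.03], [0, 0, 0], 1],
    [[0, 0, 0.03], [0, 0, 0], 1],
  ],
)

```text
t: 10.7
ee_pos: [0.456, -0.0805, 0.0655]
tcp_rot: [[-0.958, 0.286, 0.005], [0.286, 0.958, -0.001], [-0.005, 0.001, -1.0]]
contact_force: [-4.0, 0.4, 29.8]
grip_width: 0.0
gripper_force: 15.2
```

```bash
python3 -c "
from h import *
rel([-20,-57,67])
"
```

```text
t 10.7 carrier mm [-23.8 -56.4  65.5] F carrier [-3.9 -0.8 29.8] M [0.05 0.61 0.02]
turn [ 0.0004  0.0033 -0.0035]
[-20, -57, 67] [-0.025 -0.004 -0.01 ]
```

Emit:
apply_moves(
  plan=[
    [[0.02, 0, -0.005], [0, 0, 0], 1],
    [[0.04, 0, -0.005], [0, 0, 0], 1],
    [[0.06, 0, -0.005], [0, 0, 0], 1],
    [[0.08, 0, -0.005], [0, 0, 0], 1],
  ],
)

```text
t: 11.2
ee_pos: [0.4477, -0.0779, 0.0667]
tcp_rot: [[-0.958, 0.287, 0.011], [0.287, 0.958, -0.003], [-0.011, 0.001, -1.0]]
contact_force: [7.3, -3.3, 20.1]
grip_width: -0.0
gripper_force: 10.1
```

```bash
python3 -c "
from h import *
rel([-20,-57,67])
"
```

```text
t 11.2 carrier mm [-32.5 -56.2  66.7] F carrier [ 8.  -1.1 20.1] M [-0.73 -1.62 -0.01]
turn [ 0.0004  0.0071 -0.0036]
[-20, -57, 67] [-0.083 -0.005 -0.001]
```

Emit:
apply_moves(
  plan=[
    [[0.02, 0, 0], [0, 0, 0], 1],
    [[0.04, 0, 0], [0, 0, 0], 1],
    [[0.06, 0, 0], [0, 0, 0], 1],
    [[0.06, 0, 0], [0, 0, 0], 1],
  ],
)

```text
t: 11.7
ee_pos: [0.4445, -0.0768, 0.0679]
tcp_rot: [[-0.958, 0.287, 0.021], [0.287, 0.958, -0.006], [-0.021, 0.001, -1.0]]
contact_force: [22.9, -9.8, 8.4]
grip_width: 0.0001
gripper_force: 12.8
```

```bash
python3 -c "
from h import *
rel([-20,-57,67])
im=viewer.get_image('wrist');cv2.imwrite('pics/w6.png',cv2.resize(im[:,:,::-1],(800,600)))
"
```

```text
t 11.7 carrier mm [-35.9 -56.1  67.9] F carrier [24.7 -2.9  8.4] M [-1.93 -4.73  0.03]
turn [ 0.0003  0.0135 -0.0038]
[-20, -57, 67] [-0.106 -0.006  0.008]
```

View pics/w6.png

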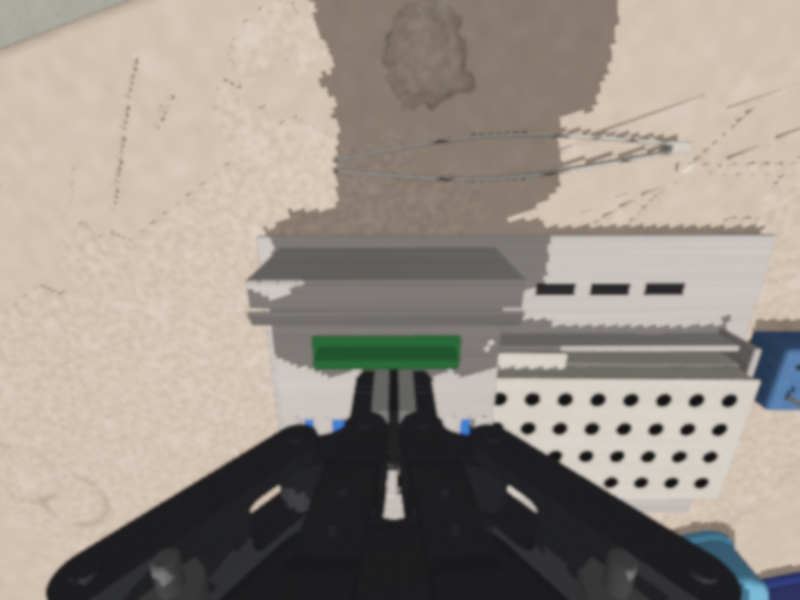

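The rib is at (387,352), and the lip at (385,320) now overlaps the flap's free edge. Side force rose to about 25 N, so the pin is at its stop. I'll release now.

Emit:
apply_moves(
  plan=[
    [[-0.05, 0, -0.02], [0, 0, 0], 1],
    [[-0.07, 0, -0.1], [0, 0, 0], 1],
    [[-0.1, 0, -0.4], [0, 0, 0], 1],
    [[-0.1, 0, -0.7], [0, 0, 0], 1],
    [[-0.1, 0, -0.7], [0, 0, 0], 1],
  ],
)

```text
t: 12.38
ee_pos: [0.4495, -0.0786, 0.1717]
tcp_rot: [[-0.958, 0.286, 0.005], [0.286, 0.958, -0.001], [-0.005, 0.001, -1.0]]
contact_force: [-0.1, -0.6, 0.1]
grip_width: 0.0001
gripper_force: 0.0
```

```bash
python3 -c "
from h import *
rel([-20,-57,67])
s=monitor.observe();k=cam('wrist',s)
im=viewer.get_image('wrist');cv2.imwrite('pics/w7.png',cv2.resize(im[:,:,::-1],(800,600)))
X=np.array([[-48,-57,62.5],[-46,-83,62.5],[-46,-31,62.5],[-36,-57,62.5],[-61,-105,58],[-61,-9,58],[48,-57,49],[60,-57,49]])/1e3
print((proj(C2W(P,X),k)/.7).round().tolist())
"
```

```text
t 12.375 carrier mm [-30.6 -56.4 171.7] F carrier [ 0.1 -0.6  0.1] M [-0.01  0.05  0.04]
turn [ 0.0004  0.0029 -0.0035]
[-20, -57, 67] [-0.067 -0.004  0.698]
[[390.0, 269.0], [346.0, 273.0], [435.0, 272.0], [391.0, 289.0], [308.0, 246.0], [473.0, 245.0], [392.0, 398.0], [392.0, 412.0]]
```

View pics/w7.png

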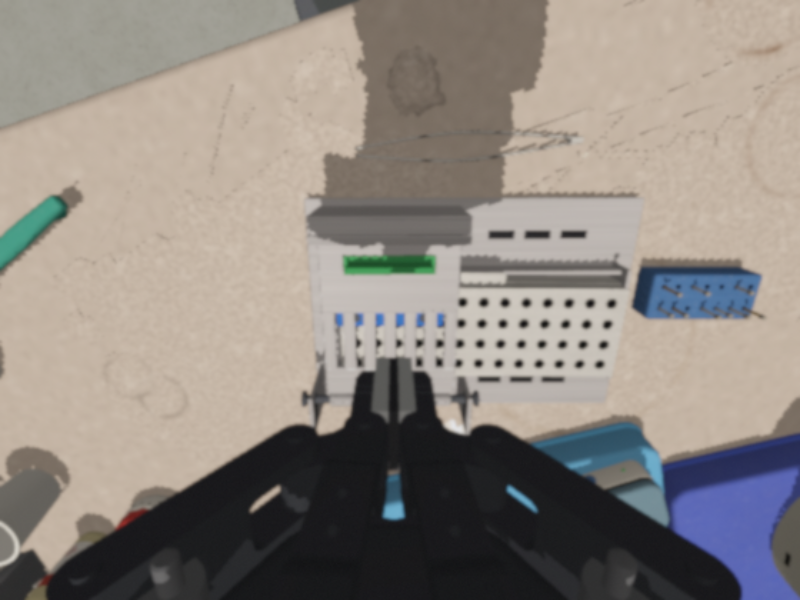

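The rib is at (390,262) and the pin at row 398, which matches the predicted fully forward position. The lip's edge runs unbroken over the flap at row 244, and the robot is clear of everything.

```bash
python3 -c "
from cell import workorder
print(workorder.finish_job())"
```

```text
the job is handed in; nothing more can be done
None
```

I pushed the cassette home against the end stop, folded the flap and tucked its free edge under the lip, where it stayed once released. The job is handed in at about 12.4 s; the judging result was not shown.

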